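# Post a written-off medicine carton through the sprung flap of the returns box

### The job

The medicine carton lying on the log book has been written off and must go into the returns box. Lay it flat on the box's loading shelf with a narrow end towards the flap and let go of it, then push it from behind through the sprung flap until it drops inside and the flap swings fully shut behind it. Leave the pen, the cups and the other cartons where they are.

Things in the scene. Friction and masses are not known exactly. Their poses are not given: they have to be found in the camera images.
- carton: the carton to be returned, a closed cardboard medicine box 50 x 92 x 24 mm (its x, y, z), 65 to 105 g, lying flat on the log book. Origin at the centre of its underside; its y axis runs along the 92 mm length (either way round is the same), z up. It is gripped across the 50 mm width (its x).
- carton_mid (a point): the middle of the same carton, 12 mm above the centre of its underside
- log_book: closed note book with a dark cover lying on the desk, fixed, 210 x 152 mm (its x, y), cover 11 mm above the desk. Origin at the centre of its underside.
- returns_box: light grey steel medicine returns box, fixed on the desk, 255 mm long, 104 wide (y), 188 high. Origin on the desk (z = 0) below the lower edge of the flap, midway across; its x axis points level into the box, the way the carton is pushed. The face round the flap leans back 30 degrees; it ends at the roof edge, x = +36 mm, 188 mm above the desk. Flat, narrow end first is the only way in.
- shelf (a point): point on the level loading shelf (125 mm above the desk, box x = -125 mm, its open front edge, to 0), midway across, at box x = -68 mm: the carton centred here ends 22 mm short of the flap. Two guides 8 mm high stand on the shelf, inner faces 60 mm apart at x = -8 mm, 76 mm apart at x = -96 mm.
- port (a point): point on the shelf's surface at the lower edge of the shut flap, midway across (box x = 0, 125 mm high). The opening is 62 mm wide; its upper edge is 40 mm above the shelf and, as the face leans back, at box x = +23 mm: the front of an upright pusher under 55 mm wide can follow the carton to about x = +15 mm.
- well (a point): middle of the floor of the well inside the box (box x = +70 mm, 8 mm above the desk). The shelf ends at x = +6 mm; behind it the well spans x = 6 to 126 mm and y = -48 to +48 mm. A carton pushed past the edge tips and falls into it, where it is below the flap.
- flap (a joint): angle of the steel flap, hinged along the top of the opening, 58 mm wide, its lower edge about 2 mm above the shelf: 0 is shut, it grows as the flap swings inwards (up to 2.0 rad; about 1.7 with the carton under it). A spring shuts it: it takes about 0.2 N at its lower edge to start and 0.9 N when wide open, and pushes back a carton that is let go half-way.
- pen: pen, 145 mm long, 9 mm high, lying on the log book at its end away from the carton; bystander, origin at the centre of its underside
- thick_carton: another medicine carton, shorter and thicker, 46 x 74 x 36 mm, on the desk; bystander, origin at the centre of its underside
- flat_carton: another medicine carton, flatter, 55 x 85 x 20 mm, on the desk; bystander, origin at the centre of its underside
- tab_cup: empty dose cup with a finger tab, 62 x 77 x 44 mm, on the desk; bystander, origin at its underside
- white_cup: empty plain dose cup, 62 mm across, 40 mm high, on the desk; bystander, origin at the centre of its underside

How it is judged:
By the outcome, as a careful person would: the job done as asked, in the order asked, and still so for the second after the job is handed in, with the robot touching nothing.
It also fails if it takes over 48 s, if anything falls off the work surface, if the arm or the gripper's body presses on something with over 40 N, if the wrist force passes 120 N, or if a joint passes its speed limit or range.

### The arm

A 6-joint arm with a two-finger parallel gripper is mounted at the origin on a cart in front of the work surface, level with it; the furniture and walls round the work are solid. World frame = base frame: x ahead of the robot, y to its left, z up, the work surface at z = 0. Lengths are in m, angles in rad, forces in N, time in s.
With the tool pointing down it reaches from about 0.425 to 0.925 m from the base axis. Payload 12.5 kg.
Tool frame: the origin (TCP) lies midway between the tips of the shut fingers; the grasp point (between the pads) lies 19 mm behind it (robot.grip_point_offset is the distance from the TCP to the grasp point, in m); z points along the fingers, y is the line along which they close (so a half turn about z gives the same grasp; the last joint's range is limited). The gripper opens to 85 mm and grips with 20 to 120 N. Pads are 22 mm wide; open, the fingers measure 114 mm over their backs; the gripper's body (76 mm by 85 mm) begins 54 mm behind the grasp point. The pads swing forward as they close: fully open they stand 13 mm farther back than shut.
Start: joints at [-1.293, 0.491, 1.559, -0, 1.092, -0.106], TCP at [0.234, -0.58, 0.231] pointing down, gripper open.
Joint ranges: [-3.1, 3.1], [-0.84, 2.19], [0.05, 2.79], [-1.13, 4.28], [0.06, 2.93], [-2.69, 2.69]. Speed limits (rad/s): [2.22, 2.22, 2.79, 3.14, 3.14, 3.14].

### API

Orientations are given as a rotation vector (axis times angle).
In Python, from plant import robot, imaging, close_job gives the robot as it stands.
- The arm moves only by the tool play_rows, never from a script. Its argument "rows" is a list of rows, each an object of numbers: "dx", "dy", "dz": the shift along the tool's x, y, z as a fraction of full scale; "rx", "ry", "rz": the turn, a rotation vector about the tool's x, y, z as a fraction of full scale; "jaw": the closure, from 0 (fully open) to 1 (shut). A call has 1 to 8 rows; each row is the pose to reach, as a shift and turn from the pose commanded when the call began, along the tool's axes at that moment; what a row does not reach only later rows make up. Full scale, the value 1, is 10 cm for a shift and 90 degrees for a turn. A row lasts 1/10 s, in which the tool goes at most 50 mm and 8.59 degrees, less where a joint would pass 70% of its speed; a pose out of reach is approached as far as the arm can. A call with a number of a shift or a turn outside -1 to 1 is refused whole. A call with a gripper value outside its range is refused whole. The fingers move at their own pace and stop on an object; "grip_force" is the grip in N (left out, the last holds). Time passes only in rows, so rows that repeat a pose let the fingers close. It gives the time, the measured TCP pose, the force, the opening and the grip force at its end, in the units of the state.
- robot.observe(): the state, without advancing time (a new reading comes with each control period).
- imaging.read_camera(name): name is "side" or "top" or "wrist"; returns the picture (400x640x3 uint8, red, green, blue); there is no depth.
- imaging.camera_info(name): a dict with "camera_matrix" (3x3 intrinsics, pixels), "cam_to_world" (4x4, takes a point from camera to world coordinates). Camera axes: x right, y up, looking along -z (the intrinsics and any distortion apply to the point x, -y, -z); pixel columns grow to the right and rows downward; lengths in m; the calibration is good to about 2 mm. A picture is of the moment at which its call begins: read the wrist's pose just before it. camera_info takes no time and is no camera call; for the wrist camera it gives the pose at the moment of the call.
- close_job(): hands the job in; it is judged then, once.
The state is a dict: "clock": time; "joints": joint angles; "dq": joint speeds; "joint_efforts": joint torques, N m; "ee_pos": TCP position; "eef_rot": TCP orientation; "ft_force": force on the tool from outside, world axes, zero at the start; "moment": the same for the moment, N m; "grip_width": finger opening in m; "grip_force": force on a finger pad.
Only numpy, scipy, OpenCV 4.12 (cv2) and the standard library are available. Lean on these libraries where they do the work, as an engineer would, in place of code of your own. Each camera call takes 0.05 s, during which the arm holds its last target. There are 200 camera calls.

## Working session

There is one attempt and no reset: what is moved stays moved. The work goes in short steps, Python scripts to look and compute and a tool call to move; the robot and the scene stay as the last step left them, time stands still between calls to the robot, and variables do not carry over. Pictures are saved under pics/ and viewed, at most 10 in all, crops included, and the job is handed in when it is done.

Besides the shell and the picture viewer there is one more tool, called as name([rows], argument=value, ...), one row to a line, values as JSON. play_rows: Moves the arm, as the interface text tells. Shift numbers are shares of 10 cm and turn numbers shares of 90 degrees, none past 1 either way. Its arguments: {"type":"object","properties":{"rows":{"type":"array"},"grip_force":{"type":"number"}},"required":["rows"]}

```bash
mkdir -p pics; ls; cat > h.py <<'E'
import numpy as np, cv2
from scipy.spatial.transform import Rotation as R
from plant import robot, imaging, close_job
def shot(n,f):
    i=imaging.camera_info(n); im=imaging.read_camera(n); cv2.imwrite('pics/'+f,im[:,:,::-1]); return im,i
def ray(i,uv):
    K=np.array(i['camera_matrix']);T=np.array(i['cam_to_world'])
    d=np.linalg.inv(K)@[uv[0],uv[1],1]; d=T[:3,:3]@(d*[1,-1,-1]); return T[:3,3],d
def onz(i,uv,z):
    o,d=ray(i,uv); return o+d*(z-o[2])/d[2]
def proj(i,p):
    K=np.array(i['camera_matrix']);T=np.array(i['cam_to_world'])
    c=T[:3,:3].T@(np.array(p)-T[:3,3]); q=K@(c*[1,-1,-1]); return q[:2]/q[2]
E
python3 - <<'E'
from h import *
for n in('top','side'):
    im,i=shot(n,n+'1.png'); print(n,{k:(np.round(v,3).tolist() if not isinstance(v,str) else v) for k,v in i.items()})
print(robot.observe())
E
```

```text
pics
top {'camera_matrix': [[430.229, 0.0, 321.421], [0.0, 430.229, 203.49], [0.0, 0.0, 1.0]], 'cam_to_world': [[0.001, 0.999, -0.038, 0.396], [-1.0, 0.001, -0.001, -0.166], [-0.001, 0.038, 0.999, 1.07], [0.0, 0.0, 0.0, 1.0]]}
side {'camera_matrix': [[364.653, 0.0, 317.618], [0.0, 364.653, 194.061], [0.0, 0.0, 1.0]], 'cam_to_world': [[-0.816, 0.281, -0.506, -0.0], [-0.578, -0.426, 0.696, 0.483], [-0.02, 0.86, 0.51, 0.606], [0.0, 0.0, 0.0, 1.0]]}
{'clock': 0.1, 'joints': array([-1.29258666e+00,  4.91469392e-01,  1.55938730e+00, -2.61196520e-05,
        1.09171752e+00, -1.05622564e-01]), 'dq': array([-5.43812401e-04, -1.86314719e-03, -2.72486292e-03,  3.70153283e-05,
        1.94519906e-03,  6.46095801e-04]), 'joint_efforts': array([ 3.06719769e-03, -6.19446731e+01, -2.62025839e+01, -4.67862276e-05,
        2.90813732e-03, -2.13328661e-05]), 'ee_pos': array([ 0.23399406, -0.57932467,  0.23080517]), 'eef_rot': array([-3.08295315e+00, -5.99060381e-01,  1.69097592e-04]), 'ft_force': array([ 0.11730618, -0.08408685,  0.31372822]), 'moment': array([ 0.03459818,  0.05522746, -0.01909672]), 'grip_force': 0.0, 'grip_width': 0.08528592702125551}
```

View pics/top1.png

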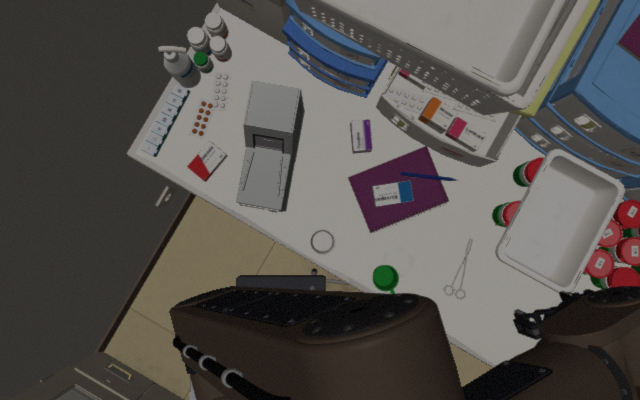

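View pics/side1.png

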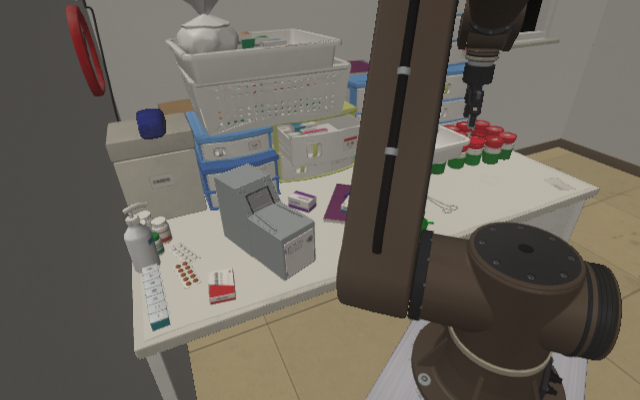

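The top view shows the carton (white and blue) at about (394,193) on the purple log book, with the pen at (428,177). The returns box shelf is at about (263,180) and the flap at about (269,138). I'll enlarge these for edges.

```bash
python3 - <<'E'
from h import *
im=cv2.imread('pics/top1.png')
c=im[70:220,225:455]; c=cv2.resize(c,None,fx=3.45,fy=3.45,interpolation=cv2.INTER_CUBIC)
c=cv2.convertScaleAbs(c,alpha=1.4); cv2.imwrite('pics/c1.png',c); print(c.shape)
i=imaging.camera_info('top')
hsv=cv2.cvtColor(im,cv2.COLOR_BGR2HSV)
# log book (purple) filled contour, carton = non purple inside
m=cv2.inRange(hsv,(140,70,30),(175,255,200)); m[:140]=0;m[240:]=0;m[:,:340]=0;m[:,460:]=0
cs=max(cv2.findContours(m,0,2)[0],key=cv2.contourArea); hull=cv2.convexHull(cs)
r=cv2.minAreaRect(hull); bp=cv2.boxPoints(r)
P=np.array([onz(i,p,.011) for p in bp]); print('book',P.round(3).tolist(),np.linalg.norm(np.diff(P,axis=0),axis=1))
f=np.zeros_like(m); cv2.drawContours(f,[hull],-1,255,-1)
k=((f>0)&(m==0)).astype(np.uint8)*255; k[:,416:]=0; k=cv2.morphologyEx(k,cv2.MORPH_OPEN,np.ones((3,3)))
cs=max(cv2.findContours(k,0,2)[0],key=cv2.contourArea); r=cv2.minAreaRect(cs); bp=cv2.boxPoints(r); print(r)
P=np.array([onz(i,p,.035) for p in bp]); print('carton',P.round(4).tolist(),np.linalg.norm(np.diff(P,axis=0),axis=1),P.mean(0))
E
```

```text
(518, 794, 3)
book [[0.501, -0.231, 0.011], [0.58, -0.424, 0.011], [0.444, -0.478, 0.011], [0.366, -0.285, 0.011]] [0.20874726 0.14575818 0.20773058]
((392.17333984375, 193.1271514892578), (21.744176864624023, 39.686927795410156), 81.25383758544922)
carton [[0.479, -0.285, 0.035], [0.4937, -0.3797, 0.035], [0.4418, -0.3873, 0.035], [0.4272, -0.2928, 0.035]] [0.09582814 0.05245751 0.0956458 ] [ 0.46042324 -0.3362024   0.035     ]
```

View pics/c1.png

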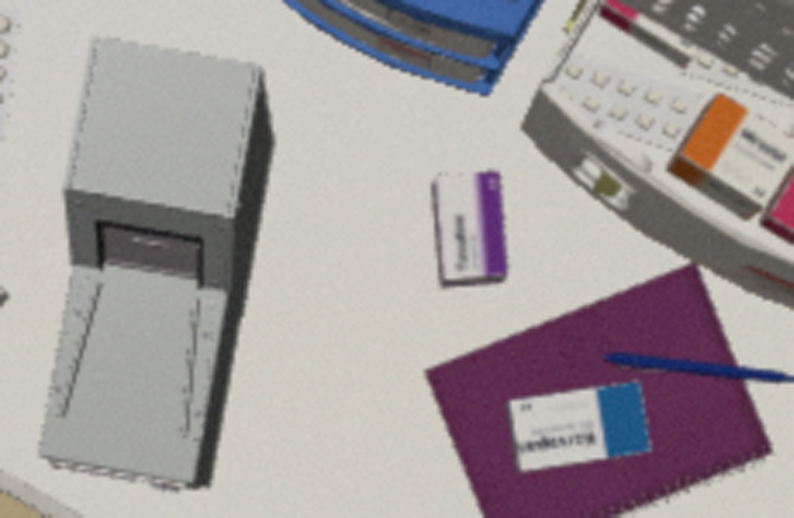

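The crop shows the roof corners at about (95,38), (262,65), (235,215) and (67,190). The shelf front edge runs from about (42,457) to (193,487). The carton face is clean. Next I'll compute the box pose.

```bash
python3 - <<'E'
from h import *
i=imaging.camera_info('top')
o=lambda c:((c[0]+.5)/3.45+225-.5,(c[1]+.5)/3.45+70-.5)
P=lambda c,z:onz(i,o(c),z)
bl,br,fr,fl=[P(c,.188) for c in((95,38),(262,65),(235,215),(67,190))]
sl,sr=P((42,457),.125),P((193,487),.125)
pl,pr=P((100,266),.125),P((200,287),.125)
for n,v in dict(bl=bl,br=br,fr=fr,fl=fl,sl=sl,sr=sr,pl=pl,pr=pr).items(): print(n,v.round(4))
n=np.linalg.norm
print('roof w',n(fl-fr),n(bl-br),'len',n(fl-bl),n(fr-br),'shelf w',n(sl-sr),'port',n(pl-pr))
ang=lambda v:np.degrees(np.arctan2(v[1],v[0]))
print('ang sides',ang(bl-fl),ang(br-fr),'cross',ang(fl-fr)-90,ang(bl-br)-90,ang(sl-sr)-90)
a=(fl+fr)/2;b=(bl+br)/2;s=(sl+sr)/2;p=(pl+pr)/2
print('spine',ang(b-s),ang(a-s),ang(p-s),n((a-s)[:2]),n((b-s)[:2]),n((p-s)[:2]))
t=np.radians(np.mean([ang(b-s)])); ux=np.array([np.cos(t),np.sin(t)])
for q,x in((a,.036),(b,.130),(s,-.125),(p,0)): print('origin est',q[:2]-ux*x)
E
```

```text
bl [ 0.6844 -0.0219  0.188 ]
br [ 0.668  -0.1224  0.188 ]
fr [ 0.5772 -0.1065  0.188 ]
fl [ 0.5922 -0.0057  0.188 ]
sl [0.4347 0.0203 0.125 ]
sr [ 0.4157 -0.076   0.125 ]
pl [ 0.5572 -0.0158  0.125 ]
pr [ 0.5437 -0.0799  0.125 ]
roof w 0.10182656006949688 0.1018203121301171 len 0.09354754950860246 0.09218891027596239 shelf w 0.09822707825609056 port 0.06552946812096756
ang sides -9.92731477610107 -9.939234369017235 cross -8.472837487209844 -9.237415085195991 -11.175065491863151
spine -10.002945262192021 -10.042900077285289 -9.076775555437855 0.16203907101913603 0.2549071922661687 0.12687644521175806
origin est [ 0.54927923 -0.04985249]
origin est [ 0.54818422 -0.04954461]
origin est [ 0.54827562 -0.04956074]
origin est [ 0.55046344 -0.04786414]
```

Box origin is about (0.549, -0.0496) with yaw -9.9°, and the sizes check out. The carton is at about (0.461, -0.338) with its long axis at 98.8°. I'm moving over the carton now.

play_rows([
  {"dx":0.5,"dy":-0.23,"rz":-0.09,"jaw":0},
  {"dx":1,"dy":-0.46,"rz":-0.18,"jaw":0},
  {"dx":1,"dy":-0.46,"rz":-0.27,"jaw":0},
  {"dx":1,"dy":-0.46,"rz":-0.27,"jaw":0},
])

```text
validation failed for argument at $.ro...
```

```bash
cat >> h.py <<'E'
def plan(tx,ty,tz,yaw):
    "remaining move to tool-down pose with tool y line at yaw(deg): shift in tool axes (x10cm), rz (x90deg)"
    s=robot.observe(); M=R.from_rotvec(s['eef_rot']).as_matrix()
    d=M.T@(np.array([tx,ty,tz])-s['ee_pos'])
    a=np.degrees(np.arctan2(M[1,1],M[0,1])); w=(yaw-a+90)%180-90
    print('t',round(s['clock'],2),'pos',s['ee_pos'].round(4),'z',M[:,2].round(4),'yang',a.round(2),'shift/0.1',(d*10).round(3),'rz',round(-w/90,3),'q',s['joints'].round(2),'F',s['ft_force'].round(1),'w',round(s['grip_width'],4))
E
python3 -c "
from h import *
plan(.461,-.338,.13,8.8)"
```

```text
t 0.1 pos [ 0.234  -0.5793  0.2308] z [-3.e-04  9.e-04 -1.e+00] yang -68.01 shift/0.1 [ 3.009 -1.387  1.01 ] rz -0.853 q [-1.29  0.49  1.56 -0.    1.09 -0.11] F [ 0.1 -0.1  0.3] w 0.0853
```

play_rows([
  {"dx":0.5,"dy":-0.23,"dz":0,"rx":0,"ry":0,"rz":-0.09,"jaw":0},
  {"dx":1,"dy":-0.46,"dz":0,"rx":0,"ry":0,"rz":-0.18,"jaw":0},
  {"dx":1,"dy":-0.46,"dz":0,"rx":0,"ry":0,"rz":-0.27,"jaw":0},
  {"dx":1,"dy":-0.46,"dz":0,"rx":0,"ry":0,"rz":-0.27,"jaw":0},
], grip_force=40)

```text
clock: 0.5
ee_pos: [0.3107, -0.4982, 0.2313]
eef_rot: [-2.886, -1.241, -0.0]
ft_force: [0.2, 0.5, 0.7]
grip_width: 0.0855
grip_force: 0.0
```

```bash
python3 -c "
from h import *
plan(.461,-.338,.13,8.8)"
```

```text
t 0.5 pos [ 0.3107 -0.4982  0.2313] z [-1.e-04  2.e-04 -1.e+00] yang -43.44 shift/0.1 [ 2.196 -0.01   1.014] rz -0.58 q [-1.13  0.44  1.65  0.    1.05 -0.37] F [0.2 0.5 0.7] w 0.0855
```

play_rows([
  {"dx":0.5,"dy":0,"dz":0,"rx":0,"ry":0,"rz":0,"jaw":0},
  {"dx":1,"dy":0,"dz":0,"rx":0,"ry":0,"rz":0,"jaw":0},
  {"dx":1,"dy":0,"dz":0,"rx":0,"ry":0,"rz":0,"jaw":0},
])

```text
clock: 0.8
ee_pos: [0.3808, -0.4246, 0.2312]
eef_rot: [-2.889, -1.232, -0.001]
ft_force: [-0.3, -1.2, 0.2]
grip_width: 0.0856
grip_force: 0.0
```

play_rows([
  {"dx":0.4,"dy":0,"dz":0.2,"rx":0,"ry":0,"rz":-0.09,"jaw":0},
  {"dx":0.8,"dy":0,"dz":0.3,"rx":0,"ry":0,"rz":-0.18,"jaw":0},
  {"dx":1,"dy":0,"dz":0.4,"rx":0,"ry":0,"rz":-0.27,"jaw":0},
  {"dx":1,"dy":0,"dz":0.5,"rx":0,"ry":0,"rz":-0.36,"jaw":0},
  {"dx":1,"dy":0,"dz":0.5,"rx":0,"ry":0,"rz":-0.45,"jaw":0},
  {"dx":1,"dy":0,"dz":0.5,"rx":0,"ry":0,"rz":-0.54,"jaw":0},
  {"dx":1,"dy":0,"dz":0.5,"rx":0,"ry":0,"rz":-0.58,"jaw":0},
  {"dx":1,"dy":0,"dz":0.5,"rx":0,"ry":0,"rz":-0.58,"jaw":0},
])

```text
clock: 1.6
ee_pos: [0.4472, -0.3561, 0.181]
eef_rot: [-2.055, -2.376, 0.0]
ft_force: [0.3, -0.3, 0.4]
grip_width: 0.0856
grip_force: 0.0
```

```bash
python3 - <<'E'
from h import *
plan(.461,-.338,.13,8.8)
im,i=shot('wrist','w1.png')
c=np.array([.461,-.338]);v=np.array([-.153,.988]);u=np.array([.988,.153])
b=im[:,:,::-1].copy()
for a,d in((1,1),(1,-1),(-1,-1),(-1,1)):
    q=proj(i,[*(c+a*.025*u+d*.046*v),.035]); print(q.round(1)); cv2.circle(b,(int(q[0]),int(q[1])),3,(0,255,0),1)
cv2.imwrite('pics/w1.png',b)
E
```

```text
t 1.6 pos [ 0.4472 -0.3561  0.181 ] z [-3.e-04  0.e+00 -1.e+00] yang 8.28 shift/0.1 [0.159 0.163 0.51 ] rz -0.006 q [-0.79  0.47  1.75 -0.    0.92 -0.93] F [ 0.3 -0.3  0.4] w 0.0856
[369.5 105.7]
[366.1 211.7]
[310.3 212.2]
[308.3 106.3]
```

View pics/w1.png

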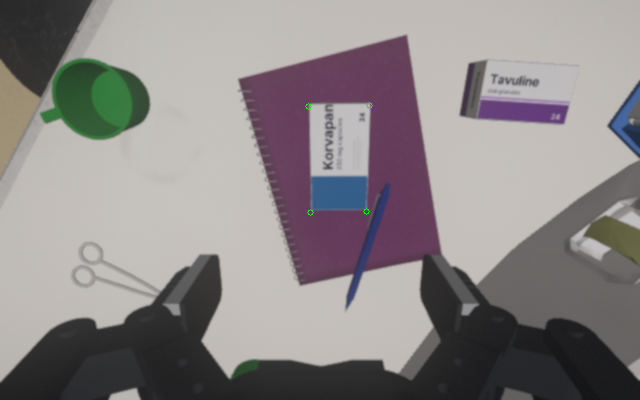

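The wrist view matches my projected corners to within 1–2 px: the carton corners are at about (308,104), (370,105), (367,211) and (311,211). The pen end at (388,185) is close, so I grip 4 mm towards the far end.

play_rows([
  {"dx":0.21,"dy":0.16,"dz":0.3,"rx":0,"ry":0,"rz":-0.006,"jaw":0},
  {"dx":0.21,"dy":0.16,"dz":0.7,"rx":0,"ry":0,"rz":-0.006,"jaw":0},
  {"dx":0.21,"dy":0.16,"dz":1,"rx":0,"ry":0,"rz":-0.006,"jaw":0},
  {"dx":0.21,"dy":0.16,"dz":1,"rx":0,"ry":0,"rz":-0.006,"jaw":0},
  {"dx":0.21,"dy":0.16,"dz":1,"rx":0,"ry":0,"rz":-0.006,"jaw":0},
])

```text
clock: 2.15
ee_pos: [0.4605, -0.3324, 0.0817]
eef_rot: [-2.043, -2.386, 0.0]
ft_force: [0.8, -0.4, 0.6]
grip_width: 0.0857
grip_force: 0.0
```

```bash
python3 - <<'E'
from h import *
plan(.4604,-.333,.021,8.8)
E
```

```text
t 2.15 pos [ 0.4605 -0.3324  0.0817] z [-3.e-04  2.e-04 -1.e+00] yang 8.87 shift/0.1 [-0.006 -0.001  0.607] rz 0.001 q [-0.74  0.6   1.84 -0.    0.7  -0.9 ] F [ 0.8 -0.4  0.6] w 0.0857
```

Descend, close, and lift slightly.

play_rows([
  {"dx":0,"dy":0,"dz":0.3,"rx":0,"ry":0,"rz":0,"jaw":0},
  {"dx":0,"dy":0,"dz":0.6,"rx":0,"ry":0,"rz":0,"jaw":0},
  {"dx":0,"dy":0,"dz":0.6,"rx":0,"ry":0,"rz":0,"jaw":0},
  {"dx":0,"dy":0,"dz":0.6,"rx":0,"ry":0,"rz":0,"jaw":0.3},
  {"dx":0,"dy":0,"dz":0.6,"rx":0,"ry":0,"rz":0,"jaw":1},
  {"dx":0,"dy":0,"dz":0.6,"rx":0,"ry":0,"rz":0,"jaw":1},
  {"dx":0,"dy":0,"dz":0.6,"rx":0,"ry":0,"rz":0,"jaw":1},
  {"dx":0,"dy":0,"dz":0.6,"rx":0,"ry":0,"rz":0,"jaw":1},
], grip_force=40)

```text
clock: 2.95
ee_pos: [0.4611, -0.3324, 0.0234]
eef_rot: [2.038, 2.387, -0.0]
ft_force: [-1.2, -0.1, 8.8]
grip_width: 0.0488
grip_force: 40.6
```

```bash
python3 - <<'E'
from h import *
plan(.4604,-.333,.021,8.8)
im,i=shot('wrist','w2.png')
E
```

```text
t 2.95 pos [ 0.4611 -0.3324  0.0234] z [ 0.0022 -0.0022 -1.    ] yang 9.02 shift/0.1 [-0.005 -0.008  0.024] rz 0.002 q [-0.74  0.7   1.87 -0.    0.57 -0.9 ] F [-1.2 -0.1  8.8] w 0.0488
```

View pics/w2.png

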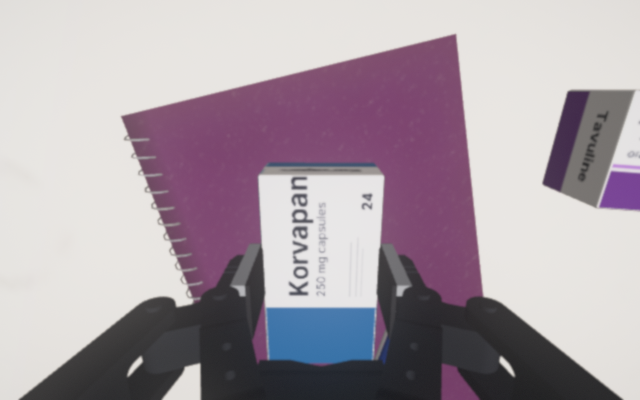

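Gripped (48.8 mm): the carton's far end spans columns 258–383 at row 175 and it sits between the pads at row ~270. I'll lift and check whether it hangs level.

play_rows([
  {"dx":0,"dy":0,"dz":-0.2,"rx":0,"ry":0,"rz":0,"jaw":1},
  {"dx":0,"dy":0,"dz":-0.6,"rx":0,"ry":0,"rz":0,"jaw":1},
  {"dx":0,"dy":0,"dz":-1,"rx":0,"ry":0,"rz":0,"jaw":1},
  {"dx":0,"dy":0,"dz":-1,"rx":0,"ry":0,"rz":0,"jaw":1},
])

```text
clock: 3.4
ee_pos: [0.4622, -0.3332, 0.1273]
eef_rot: [2.034, 2.382, -0.001]
ft_force: [0.8, -0.4, -1.3]
grip_width: 0.0488
grip_force: 42.7
```

play_rows([
  {"dx":0,"dy":0,"dz":-0.4,"rx":0,"ry":0,"rz":0,"jaw":1},
  {"dx":0,"dy":0,"dz":-0.8,"rx":0,"ry":0,"rz":0,"jaw":1},
  {"dx":0,"dy":0,"dz":-0.8,"rx":0,"ry":0,"rz":0,"jaw":1},
  {"dx":0,"dy":0,"dz":-0.8,"rx":0,"ry":0,"rz":0,"jaw":1},
])

```text
clock: 3.8
ee_pos: [0.4604, -0.3317, 0.2021]
eef_rot: [2.038, 2.388, -0.0]
ft_force: [0.6, -0.2, -1.3]
grip_width: 0.0482
grip_force: 42.7
```

```bash
python3 - <<'E'
from h import *
# gripped point 4 mm behind (box -x) carton centre after the turn: carton centre at box -62 -> grip at -66
t=np.radians(-9.9);u=np.array([np.cos(t),np.sin(t)]);g=np.array([.549,-.0496])+u*-.066
print(g); plan(*g,.2,80.1)
s=robot.observe();p=s['ee_pos']
im,i=shot('wrist','w3.png')
v=np.array([-.153,.988]);w=np.array([.988,.153])
c=p[:2]-.0045*v
b=im[:,:,::-1].copy()
for a,d in((1,1),(1,-1),(-1,-1),(-1,1)):
    q=proj(i,[*(c+a*.025*w+d*.046*v),p[2]+.012]); print(q.round(1)); cv2.circle(b,(int(q[0]),int(q[1])),3,(0,255,0),1)
cv2.imwrite('pics/w3.png',b)
E
```

```text
[ 0.48398278 -0.03825268]
t 3.8 pos [ 0.4604 -0.3317  0.2021] z [ 0.0015 -0.0014 -1.    ] yang 9.02 shift/0.1 [2.861 0.693 0.017] rz -0.79 q [-0.74  0.44  1.74 -0.    0.96 -0.9 ] F [ 0.6 -0.2 -1.3] w 0.0482
[382.6 178.4]
[371.4 367.3]
[265.5 367.1]
[255.2 178. ]
```

View pics/w3.png

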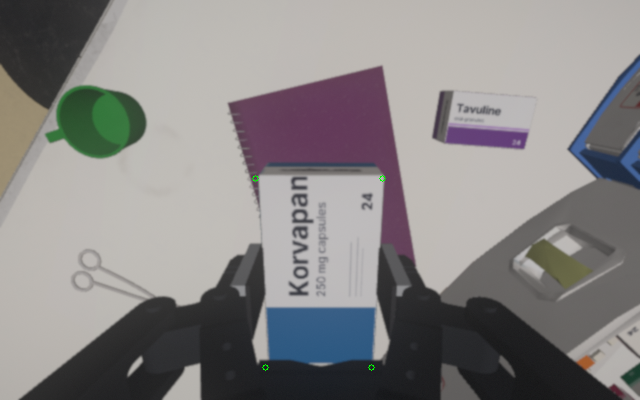

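The carton hangs level (its corners are within 5 px of the prediction at 178/367). I'm carrying it to the shelf.

play_rows([
  {"dx":0.3,"dy":0.08,"dz":-0.1,"rx":0,"ry":0,"rz":0,"jaw":1},
  {"dx":0.6,"dy":0.16,"dz":-0.1,"rx":0,"ry":0,"rz":0,"jaw":1},
  {"dx":1,"dy":0.24,"dz":-0.1,"rx":0,"ry":0,"rz":0,"jaw":1},
])

```text
clock: 4.15
ee_pos: [0.4681, -0.2286, 0.2099]
eef_rot: [-2.04, -2.387, 0.001]
ft_force: [0.3, 0.8, -1.2]
grip_width: 0.0488
grip_force: 42.6
```

play_rows([
  {"dx":0.3,"dy":0.08,"dz":0,"rx":0,"ry":0,"rz":0,"jaw":1},
  {"dx":0.7,"dy":0.16,"dz":0,"rx":0,"ry":0,"rz":0,"jaw":1},
  {"dx":1,"dy":0.24,"dz":0,"rx":0,"ry":0,"rz":0,"jaw":1},
])

```text
clock: 4.45
ee_pos: [0.4756, -0.1246, 0.2099]
eef_rot: [-2.038, -2.387, 0.001]
ft_force: [-0.5, -0.2, -0.2]
grip_width: 0.0485
grip_force: 42.6
```

play_rows([
  {"dx":0.2,"dy":0.05,"dz":0,"rx":0,"ry":0,"rz":-0.09,"jaw":1},
  {"dx":0.4,"dy":0.1,"dz":0,"rx":0,"ry":0,"rz":-0.18,"jaw":1},
  {"dx":0.6,"dy":0.15,"dz":0,"rx":0,"ry":0,"rz":-0.27,"jaw":1},
  {"dx":0.8,"dy":0.2,"dz":0,"rx":0,"ry":0,"rz":-0.36,"jaw":1},
  {"dx":0.8,"dy":0.2,"dz":0,"rx":0,"ry":0,"rz":-0.45,"jaw":1},
  {"dx":0.8,"dy":0.2,"dz":0,"rx":0,"ry":0,"rz":-0.54,"jaw":1},
  {"dx":0.8,"dy":0.2,"dz":0,"rx":0,"ry":0,"rz":-0.63,"jaw":1},
  {"dx":0.8,"dy":0.2,"dz":0,"rx":0,"ry":0,"rz":-0.72,"jaw":1},
])

```text
clock: 5.25
ee_pos: [0.4831, -0.0443, 0.2099]
eef_rot: [-0.432, -3.109, -0.0]
ft_force: [-0.3, 0.1, -1.2]
grip_width: 0.0489
grip_force: 42.6
```

```bash
python3 - <<'E'
from h import *
plan(.484,-.0383,.2,80.1)
E
```

```text
t 5.25 pos [ 0.4831 -0.0443  0.2099] z [-2.5e-03  5.0e-04 -1.0e+00] yang 74.17 shift/0.1 [0.008 0.061 0.099] rz -0.066 q [-0.23  0.32  1.92 -0.    0.91 -1.52] F [-0.3  0.1 -1.2] w 0.0489
```

play_rows([
  {"dx":0,"dy":0.06,"dz":0.1,"rx":0,"ry":0,"rz":-0.066,"jaw":1},
  {"dx":0,"dy":0.06,"dz":0.3,"rx":0,"ry":0,"rz":-0.066,"jaw":1},
  {"dx":0,"dy":0.06,"dz":0.5,"rx":0,"ry":0,"rz":-0.066,"jaw":1},
  {"dx":0,"dy":0.06,"dz":0.55,"rx":0,"ry":0,"rz":-0.066,"jaw":1},
  {"dx":0,"dy":0.06,"dz":0.55,"rx":0,"ry":0,"rz":-0.066,"jaw":1},
])

```text
clock: 5.75
ee_pos: [0.4848, -0.0387, 0.1551]
eef_rot: [-0.28, -3.126, -0.0]
ft_force: [0.3, -0.8, 0.3]
grip_width: 0.0487
grip_force: 42.6
```

```bash
python3 - <<'E'
from h import *
plan(.484,-.0383,.1385,80.1)
im,i=shot('wrist','w4.png'); b=im[:,:,::-1].copy()
t=np.radians(-9.9);u=np.array([np.cos(t),np.sin(t)]);v=np.array([-u[1],u[0]]);o=np.array([.549,-.0496])
for x,y,z in((-.125,-.052,.125),(-.125,.052,.125),(-.096,.038,.133),(-.096,-.038,.133)):
    q=proj(i,[*(o+x*u+y*v),z]); print(q.round()); cv2.circle(b,(int(q[0]),int(q[1])),3,(0,255,0),1)
cv2.imwrite('pics/w4.png',b)
E
```

```text
t 5.75 pos [ 0.4848 -0.0387  0.1551] z [-2.9e-03  6.0e-04 -1.0e+00] yang 79.76 shift/0.1 [0.008 0.002 0.166] rz -0.004 q [-0.22  0.4   1.98 -0.    0.77 -1.61] F [ 0.3 -0.8  0.3] w 0.0487
[215. 120.]
[425. 119.]
[397. 180.]
[244. 181.]
```

View pics/w4.png

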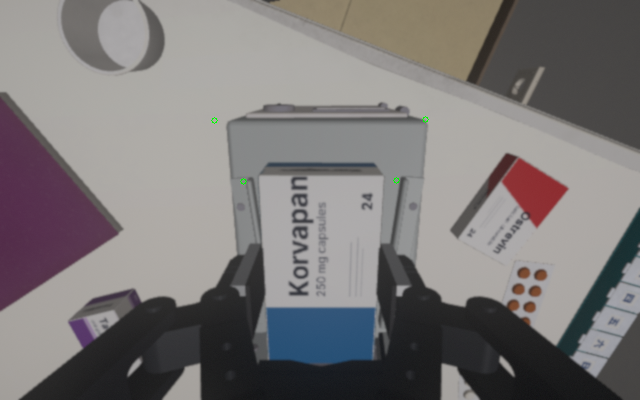

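The shelf's front corners are at (229,121) and (426,121), centred on about column 327, while the carton is centred on column 320. So the shelf centreline is about 3 mm to the right (tool +y); the yaw and front edge row agree. I correct for this and lower the carton.

play_rows([
  {"dx":0,"dy":0.03,"dz":0.05,"rx":0,"ry":0,"rz":0,"jaw":1},
  {"dx":0,"dy":0.03,"dz":0.1,"rx":0,"ry":0,"rz":0,"jaw":1},
  {"dx":0,"dy":0.03,"dz":0.13,"rx":0,"ry":0,"rz":0,"jaw":1},
  {"dx":0,"dy":0.03,"dz":0.15,"rx":0,"ry":0,"rz":0,"jaw":1},
  {"dx":0,"dy":0.03,"dz":0.15,"rx":0,"ry":0,"rz":0,"jaw":1},
])

```text
clock: 6.3
ee_pos: [0.4858, -0.0358, 0.1411]
eef_rot: [-0.28, -3.129, 0.0]
ft_force: [0.1, -0.6, -0.3]
grip_width: 0.0485
grip_force: 42.6
```

```bash
python3 - <<'E'
from h import *
plan(.484,-.0353,.1385,80.1)
E
```

```text
t 6.3 pos [ 0.4858 -0.0358  0.1411] z [-3.e-04 -1.e-04 -1.e+00] yang 79.77 shift/0.1 [0.019 0.002 0.026] rz -0.004 q [-0.21  0.42  1.99 -0.    0.73 -1.6 ] F [ 0.1 -0.6 -0.3] w 0.0485
```

play_rows([
  {"dx":0,"dy":0,"dz":0.015,"rx":0,"ry":0,"rz":0,"jaw":1},
  {"dx":0,"dy":0,"dz":0.025,"rx":0,"ry":0,"rz":0,"jaw":1},
  {"dx":0,"dy":0,"dz":0.025,"rx":0,"ry":0,"rz":0,"jaw":1},
])

```text
clock: 6.6
ee_pos: [0.4859, -0.0358, 0.1387]
eef_rot: [-0.28, -3.129, 0.0]
ft_force: [0.0, -0.1, -2.0]
grip_width: 0.0487
grip_force: 42.6
```

play_rows([
  {"dx":0,"dy":0,"dz":0.01,"rx":0,"ry":0,"rz":0,"jaw":1},
  {"dx":0,"dy":0,"dz":0.01,"rx":0,"ry":0,"rz":0,"jaw":1},
])

```text
clock: 6.8
ee_pos: [0.486, -0.0358, 0.1378]
eef_rot: [0.28, 3.129, -0.0]
ft_force: [-0.6, -0.1, -0.8]
grip_width: 0.0489
grip_force: 42.7
```

play_rows([
  {"dx":0,"dy":0,"dz":0.005,"rx":0,"ry":0,"rz":0,"jaw":0.2},
  {"dx":0,"dy":0,"dz":0.005,"rx":0,"ry":0,"rz":0,"jaw":0},
  {"dx":0,"dy":0,"dz":0.005,"rx":0,"ry":0,"rz":0,"jaw":0},
  {"dx":0,"dy":0,"dz":0.005,"rx":0,"ry":0,"rz":0,"jaw":0},
  {"dx":0,"dy":0,"dz":-0.2,"rx":0,"ry":0,"rz":0,"jaw":0},
  {"dx":0,"dy":0,"dz":-0.5,"rx":0,"ry":0,"rz":0,"jaw":0},
  {"dx":0,"dy":0,"dz":-0.6,"rx":0,"ry":0,"rz":0,"jaw":0},
  {"dx":0,"dy":0,"dz":-0.6,"rx":0,"ry":0,"rz":0,"jaw":0},
])

```text
clock: 7.6
ee_pos: [0.4863, -0.0359, 0.1988]
eef_rot: [0.28, 3.126, -0.001]
ft_force: [-0.0, -0.2, 0.1]
grip_width: 0.085
grip_force: 0.0
```

```bash
python3 - <<'E'
from h import *
# pusher: TCP at box x=-0.131 (box shifted +3 mm in y)
t=np.radians(-9.9);u=np.array([np.cos(t),np.sin(t)]);v=np.array([-u[1],u[0]]);o=np.array([.549,-.0496])+.003*v
print(o-.131*u,o+.003*u); plan(*(o-.131*u),.19,80.1)
shot('wrist','w5.png')
E
```

```text
[ 0.42046647 -0.02412196] [ 0.55247112 -0.04716046]
t 7.6 pos [ 0.4863 -0.0359  0.1988] z [ 2.7e-03 -6.0e-04 -1.0e+00] yang 79.77 shift/0.1 [ 0.669 -0.001  0.087] rz -0.004 q [-0.21  0.34  1.93 -0.    0.87 -1.6 ] F [-0.  -0.2  0.1] w 0.085
```

View pics/w5.png

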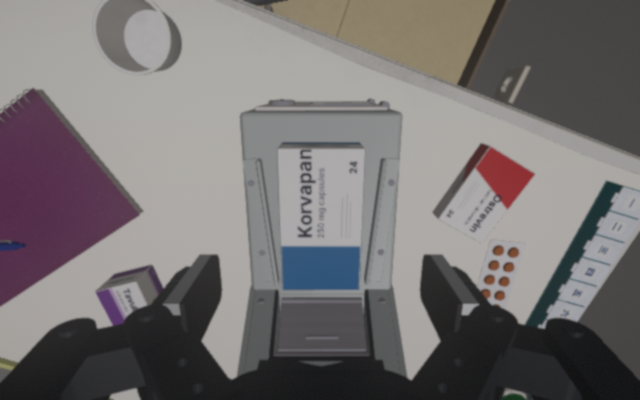

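The carton lies flat, released and centred on the shelf: rear edge at row 148, front edge at row 290 just short of the flap (rows 300–352). Now I shut the jaws and move behind it.

play_rows([
  {"dx":0.2,"dy":0,"dz":0,"rx":0,"ry":0,"rz":-0.004,"jaw":1},
  {"dx":0.4,"dy":0,"dz":0,"rx":0,"ry":0,"rz":-0.004,"jaw":1},
  {"dx":0.64,"dy":0,"dz":0,"rx":0,"ry":0,"rz":-0.004,"jaw":1},
  {"dx":0.64,"dy":0,"dz":0,"rx":0,"ry":0,"rz":-0.004,"jaw":1},
  {"dx":0.64,"dy":0,"dz":0,"rx":0,"ry":0,"rz":-0.004,"jaw":1},
  {"dx":0.64,"dy":0,"dz":0,"rx":0,"ry":0,"rz":-0.004,"jaw":1},
  {"dx":0.64,"dy":0,"dz":0,"rx":0,"ry":0,"rz":-0.004,"jaw":1},
])

```text
clock: 8.35
ee_pos: [0.4234, -0.0246, 0.1974]
eef_rot: [-0.27, -3.13, 0.0]
ft_force: [0.2, 0.0, -0.5]
grip_width: 0.0001
grip_force: 0.0
```

```bash
python3 - <<'E'
from h import *
plan(.4229,-.0246,.132,80.1)
im=cv2.imread('pics/w5.png')
E
```

```text
t 8.35 pos [ 0.4234 -0.0246  0.1974] z [-3.e-04  0.e+00 -1.e+00] yang 80.12 shift/0.1 [ 0.005 -0.001  0.654] rz 0.0 q [-0.21  0.25  2.07 -0.    0.82 -1.61] F [ 0.2  0.  -0.5] w 0.0001
```

play_rows([
  {"dx":0,"dy":0,"dz":0.15,"rx":0,"ry":0,"rz":0,"jaw":1},
  {"dx":0,"dy":0,"dz":0.3,"rx":0,"ry":0,"rz":0,"jaw":1},
  {"dx":0,"dy":0,"dz":0.45,"rx":0,"ry":0,"rz":0,"jaw":1},
  {"dx":0,"dy":0,"dz":0.6,"rx":0,"ry":0,"rz":0,"jaw":1},
  {"dx":0,"dy":0,"dz":0.65,"rx":0,"ry":0,"rz":0,"jaw":1},
  {"dx":0,"dy":0,"dz":0.65,"rx":0,"ry":0,"rz":0,"jaw":1},
  {"dx":0,"dy":0,"dz":0.65,"rx":0,"ry":0,"rz":0,"jaw":1},
])

```text
clock: 9.05
ee_pos: [0.4232, -0.0245, 0.1331]
eef_rot: [0.27, 3.13, -0.0]
ft_force: [0.8, -0.6, -0.5]
grip_width: 0.0003
grip_force: 0.0
```

```bash
python3 - <<'E'
from h import *
plan(.5525,-.0472,.132,80.1)
E
```

```text
t 9.05 pos [ 0.4232 -0.0245  0.1331] z [ 3.e-04 -1.e-04 -1.e+00] yang 80.13 shift/0.1 [-1.312 -0.002  0.012] rz 0.0 q [-0.21  0.37  2.14 -0.    0.63 -1.61] F [ 0.8 -0.6 -0.5] w 0.0003
```

play_rows([
  {"dx":-0.1,"dy":0,"dz":0,"rx":0,"ry":0,"rz":0,"jaw":1},
  {"dx":-0.2,"dy":0,"dz":0,"rx":0,"ry":0,"rz":0,"jaw":1},
  {"dx":-0.28,"dy":0,"dz":0,"rx":0,"ry":0,"rz":0,"jaw":1},
  {"dx":-0.36,"dy":0,"dz":0,"rx":0,"ry":0,"rz":0,"jaw":1},
  {"dx":-0.44,"dy":0,"dz":0,"rx":0,"ry":0,"rz":0,"jaw":1},
  {"dx":-0.52,"dy":0,"dz":0,"rx":0,"ry":0,"rz":0,"jaw":1},
  {"dx":-0.6,"dy":0,"dz":0,"rx":0,"ry":0,"rz":0,"jaw":1},
  {"dx":-0.68,"dy":0,"dz":0,"rx":0,"ry":0,"rz":0,"jaw":1},
])

```text
clock: 9.85
ee_pos: [0.4902, -0.0361, 0.1327]
eef_rot: [-0.27, -3.129, -0.0]
ft_force: [-3.3, -0.0, 2.2]
grip_width: 0.0002
grip_force: 1.5
```

```bash
python3 - <<'E'
from h import *
plan(.5525,-.0472,.132,80.1)
shot('wrist','w6.png')
E
```

```text
t 9.85 pos [ 0.4902 -0.0361  0.1327] z [-8.e-04  1.e-04 -1.e+00] yang 80.13 shift/0.1 [-0.633 -0.002  0.007] rz 0.0 q [-0.21  0.44  1.99 -0.    0.71 -1.61] F [-3.3 -0.   2.2] w 0.0002
```

View pics/w6.png

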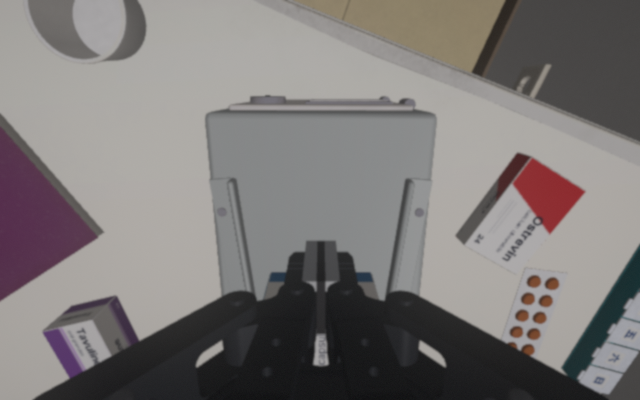

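The carton is being pushed straight: its rear edge is level at row 275, centred under the shut fingers at (321,260). I continue the push to the end.

play_rows([
  {"dx":-0.08,"dy":0,"dz":0,"rx":0,"ry":0,"rz":0,"jaw":1},
  {"dx":-0.16,"dy":0,"dz":0,"rx":0,"ry":0,"rz":0,"jaw":1},
  {"dx":-0.24,"dy":0,"dz":0,"rx":0,"ry":0,"rz":0,"jaw":1},
  {"dx":-0.34,"dy":0,"dz":0,"rx":0,"ry":0,"rz":0,"jaw":1},
  {"dx":-0.44,"dy":0,"dz":0,"rx":0,"ry":0,"rz":0,"jaw":1},
  {"dx":-0.54,"dy":0,"dz":0,"rx":0,"ry":0,"rz":0,"jaw":1},
  {"dx":-0.63,"dy":0,"dz":0,"rx":0,"ry":0,"rz":0,"jaw":1},
  {"dx":-0.64,"dy":0,"dz":0,"rx":0,"ry":0,"rz":0,"jaw":1},
])

```text
clock: 10.7
ee_pos: [0.554, -0.0473, 0.1327]
eef_rot: [0.27, 3.129, -0.0]
ft_force: [-1.5, -0.2, 0.7]
grip_width: 0.0001
grip_force: 0.2
```

```bash
python3 - <<'E'
from h import *
plan(.5525,-.0472,.132,80.1)
E
```

```text
t 10.7 pos [ 0.554  -0.0473  0.1327] z [ 5.e-04 -2.e-04 -1.e+00] yang 80.13 shift/0.1 [ 0.015 -0.001  0.007] rz 0.0 q [-0.2   0.52  1.83 -0.    0.79 -1.6 ] F [-1.5 -0.2  0.7] w 0.0001
```

play_rows([
  {"dx":0,"dy":0,"dz":0,"rx":0,"ry":0,"rz":0,"jaw":1},
  {"dx":0,"dy":0,"dz":0,"rx":0,"ry":0,"rz":0,"jaw":1},
  {"dx":0,"dy":0,"dz":0,"rx":0,"ry":0,"rz":0,"jaw":1},
  {"dx":0,"dy":0,"dz":0,"rx":0,"ry":0,"rz":0,"jaw":1},
])

```text
clock: 11.1
ee_pos: [0.5527, -0.047, 0.1329]
eef_rot: [-0.27, -3.13, 0.0]
ft_force: [-0.2, -0.1, 0.6]
grip_width: -0.0
grip_force: 0.2
```

play_rows([
  {"dx":0.05,"dy":0,"dz":0,"rx":0,"ry":0,"rz":0,"jaw":1},
  {"dx":0.1,"dy":0,"dz":0,"rx":0,"ry":0,"rz":0,"jaw":1},
  {"dx":0.15,"dy":0,"dz":0,"rx":0,"ry":0,"rz":0,"jaw":1},
  {"dx":0.2,"dy":0,"dz":0,"rx":0,"ry":0,"rz":0,"jaw":1},
  {"dx":0.3,"dy":0,"dz":0,"rx":0,"ry":0,"rz":0,"jaw":1},
  {"dx":0.4,"dy":0,"dz":0,"rx":0,"ry":0,"rz":0,"jaw":1},
  {"dx":0.6,"dy":0,"dz":0,"rx":0,"ry":0,"rz":0,"jaw":1},
  {"dx":0.8,"dy":0,"dz":0,"rx":0,"ry":0,"rz":0,"jaw":1},
])

```text
clock: 11.9
ee_pos: [0.4728, -0.0331, 0.1327]
eef_rot: [-0.27, -3.13, 0.0]
ft_force: [0.4, -0.5, 0.1]
grip_width: 0.0002
grip_force: 0.0
```

play_rows([
  {"dx":0,"dy":0,"dz":-0.2,"rx":0,"ry":0,"rz":0,"jaw":1},
  {"dx":0,"dy":0,"dz":-0.5,"rx":0,"ry":0,"rz":0,"jaw":1},
  {"dx":0,"dy":0,"dz":-0.9,"rx":0,"ry":0,"rz":0,"jaw":1},
  {"dx":0,"dy":0,"dz":-0.9,"rx":0,"ry":0,"rz":0,"jaw":1},
  {"dx":0,"dy":0,"dz":-0.9,"rx":0,"ry":0,"rz":0,"jaw":0.6},
  {"dx":0,"dy":0,"dz":-0.9,"rx":0,"ry":0,"rz":0,"jaw":0},
  {"dx":0,"dy":0,"dz":-0.9,"rx":0,"ry":0,"rz":0,"jaw":0},
  {"dx":0,"dy":0,"dz":-0.9,"rx":0,"ry":0,"rz":0,"jaw":0},
])

```text
clock: 12.7
ee_pos: [0.4738, -0.0333, 0.2219]
eef_rot: [-0.27, -3.128, -0.0]
ft_force: [-0.5, 0.4, -0.2]
grip_width: 0.0581
grip_force: 0.0
```

```bash
python3 - <<'E'
from h import *
plan(.484,-.0383,.25,80.1)
a,_=shot('wrist','w7.png'); b,_=shot('side','s7.png')
c=np.zeros((600,640,3),np.uint8)
c[:400]=a[:,:,::-1]; c[400:]=cv2.resize(b[150:290,180:340,::-1],None,fx=1.42,fy=1.42)[:199,:1] if 0 else 0
d=cv2.resize(b[150:290,150:598,::-1],(640,200)); c[400:]=d
cv2.imwrite('pics/m7.png',c)
E
```

```text
t 12.7 pos [ 0.4738 -0.0333  0.2219] z [-1.6e-03  3.0e-04 -1.0e+00] yang 80.13 shift/0.1 [-0.108 -0.032 -0.281] rz 0.0 q [-0.21  0.29  1.93 -0.    0.93 -1.61] F [-0.5  0.4 -0.2] w 0.0581
```

View pics/m7.png

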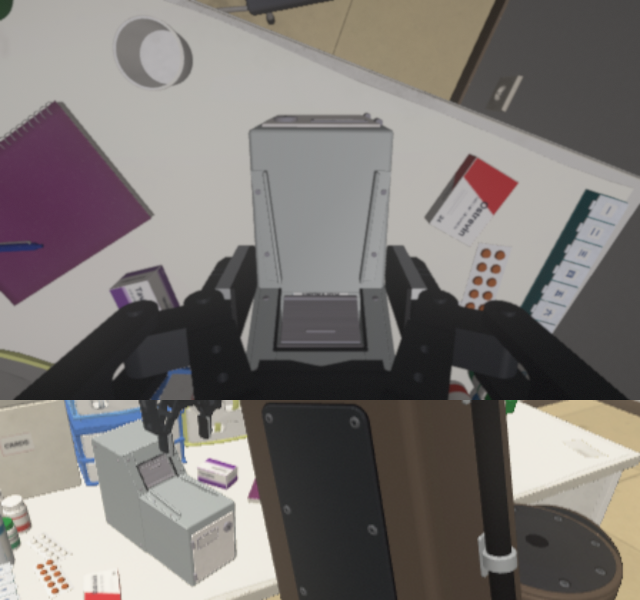

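The shelf is empty, the flap is shut flush in its frame (rows 295–348), and the bystanders are where they were. The robot is touching nothing, so I'm handing in.

```bash
python3 -c "
from plant import close_job
print(close_job())"
```

```text
the job is handed in; nothing more can be done
None
```

The carton was laid on the shelf, released and pushed through the flap; at the last look the shelf was empty and the flap shut, and I handed the job in at about 13 s (no result was returned).

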